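# Tuck the trim strip under the trunk's woven lap and hold it down

### The arm

A 6-joint arm with a two-finger parallel gripper is mounted at the origin on the work surface. World frame = base frame: x ahead of the robot, y to its left, z up, the work surface at z = 0. Lengths are in m, angles in rad, forces in N, time in s.
With the tool pointing down it reaches from about 0.275 to 1 m from the base axis. Payload 8.4 kg.
Tool frame: the origin (TCP) lies at the very end of the fingers, on their centre line; the grasp point (between the pads) lies 19 mm behind it (r.grip_point_offset is the distance from the TCP to the grasp point, in m); z points along the fingers, y is the line along which they close (so a half turn about z gives the same grasp; the last joint's range is limited). The gripper opens to 85 mm and grips with 20 to 120 N. Pads are 22 mm wide; open, the fingers measure 114 mm over their backs; the gripper's body (76 mm by 85 mm) begins 54 mm behind the grasp point. The pads swing forward as they close: fully open they stand 13 mm farther back than shut.
Start: joints at [-1.224, 0.353, 1.633, -0, 1.155, -0.002], TCP at [0.214, -0.587, 0.231] pointing down, gripper open.
Joint ranges: [-2.63, 2.63], [-0.92, 2.1], [0.06, 2.66], [-1.3, 4.44], [0, 2.69], [-3.02, 3.02]. Speed limits (rad/s): [2.22, 2.22, 2.79, 3.14, 3.14, 3.14].

### API

Orientations are given as a rotation vector (axis times angle).
In Python, from plant import r, optics gives the robot as it stands.
- The arm moves only by the tool play_rows, never from a script. Its argument "rows" is a list of rows, each a list of 5 numbers: the shift along the world's x, y, z in m, then the turn about the world's z in rad, then the opening, from -1 (shut) to 1 (fully open). In form: [[x, y, z, spin, claw], ...]. A call has 1 to 8 rows; each row is the pose to reach, as a shift and turn from the pose commanded when the call began; what a row does not reach only later rows make up. A row lasts 1/10 s, in which the tool goes at most 50 mm and 8.59 degrees, less where a joint would pass 70% of its speed; a pose out of reach is approached as far as the arm can. A call with a gripper value outside its range is refused whole. The fingers move at their own pace and stop on an object; "newtons" is the grip in N (left out, the last holds). Time passes only in rows, so rows that repeat a pose let the fingers close. It gives the time, the measured TCP pose, the force, the opening and the grip force at its end, in the units of the state.
- r.get_obs(): the state, without advancing time (a new reading comes with each control period).
- optics.capture(name): name is "scene" or "top"; returns a dict with "frame" (400x640x3 uint8, blue, green, red), "range_z" (400x640 float32, m along the optical axis (not along the pixel's ray), 0 where there is no reading), "mtx" (3x3 intrinsics, pixels), "world_from_camera" (4x4, takes a point from camera to world coordinates). Camera axes: x right, y down, z forward; pixel columns grow to the right and rows downward; lengths in m; the calibration is good to about 2 mm. A picture is of the moment at which its call begins.
- r.finish_job(): hands the job in; it is judged then, once.
The state is a dict: "time": time; "joint_positions": joint angles; "qd": joint speeds; "effort": joint torques, N m; "position": TCP position; "tcp_rot": TCP orientation; "contact_force": force on the tool from outside, world axes, zero at the start; "wrist_torque": the same for the moment, N m; "width": opening from 0.0 (shut) to 1.0 (fully open); "grip_force": force on a finger pad.
Only numpy, scipy, OpenCV 4.12 (cv2) and the standard library are available. Lean on these libraries where they do the work, as an engineer would, in place of code of your own. Each camera call takes 0.05 s, during which the arm holds its last target. There are 200 camera calls.

### The job

Take the trim strip by its dark wooden rail, lay it flat on the bare plywood slope of the trunk shell below the burgundy lap, tongue uphill, then slide it up under the lap, centred between the side cheeks and square to the edge, until the blue leading band is just covered, without lifting the lap. Finish while still holding the strip pressed flat against the slope, with a firm but gentle push (about 10 N), and do not let go. Leave the other things on the bench where they are.

Things in the scene. Friction and masses are not known exactly. Their poses are not given: they have to be found in the camera images.
- strip: Loose trim strip of about 0.14 kg: a dark wooden rail (14 mm thick along its x, 110 mm long along its y, 36 mm tall) with a flat aluminium tongue 4 mm thick, 110 mm wide, that sticks out 70 mm from the rail's foot on the +x side, its underside level with the rail's. The last 25 mm of the tongue are painted blue on top. Origin: centre of the rail's underside; x towards the tongue's free edge, z up out of the tongue's top. It starts flat on the bench.
- strip_tip (a point): Middle of the tongue's free edge, at its underside: 77 mm along +x from the strip's origin. Axes as the strip's.
- shell: The plywood trunk shell, a board 210 mm (uphill) by 200 mm wide on a wooden rest, sloping 0.24 rad. Origin: centre of its top face, about 75 mm above the bench; x points uphill (roughly away from the robot), y across to the left, z square out of the board. It stands on rubber springs: it sinks straight along its -z by about 1 mm for every 2 N beyond the first 1.5 N or so, at most 12 mm.
- mouth (a point): Point on the board's top face straight under the middle of the lap's downhill edge, 45 mm uphill of the shell's origin; axes as the shell's. Downhill of it 150 mm of board lie bare. Uphill of it is the gap under the lap: 7 mm high, 156 mm wide between two dark side cheeks, closed by a batten 52 mm in.
- lap_edge (a point): Middle of the lap's downhill edge, on its top face: 11 mm off the board when the lap lies down.
- lap (a joint): Angle of the lap (rad): a stiff burgundy woven panel, 52 mm uphill, 184 mm wide, 4 mm thick, brass-edged, lightly sprung and hinged along its uphill edge. 0 = lying on its cheeks; grows as its downhill edge is lifted (0.08 is 4 mm).
- spool: White tapered thread spool standing, 60 mm wide, 75 mm tall; origin under its centre. Leave alone.
- cup: White plastic cup, 72 mm wide, 70 mm tall; origin under its centre. Leave alone.
- glue: Amber glue jar with black cap, 60 mm wide, 70 mm tall; origin under its centre. Leave alone.
- mallet: Hammer with pale wooden handle, lying. Leave alone.
- driver: Orange-handled screwdriver, lying. Leave alone.
- stone: Green whetstone block 90 x 45 x 22 mm, lying near the robot; origin under its centre. Leave alone.
Things that resemble listed ones, but are neither listed nor needed, are in the scene too. Of the things that look like the strip, the middle-sized one is meant.

How it is judged:
On the way:
1. the strip lies flat on the bare slope, tongue uphill, its tip still short of the lap (contact force between strip and shell above 0.3 N and angle between the z axis of strip and the z axis of shell, either way round below 0.08 rad and z of strip_tip in the frame of mouth below 0.004 m and z of strip in the frame of mouth below 0.005 m and x of strip_tip in the frame of mouth between -0.09 and -0.002 m and x of strip in the frame of mouth below -0.06 m), for 0.15 s.
At the end, for the whole second after the job is handed in: Tongue tip 21-38 mm under the lap, within 20 mm of centre and 0.12 rad of square; strip flat on the board (0.08 rad, 4-5 mm), lap down (under 0.04 rad); fingers on the strip (over 2 N), pressing it on the board with 4 to 25 N (more than its weight), at rest (x of strip_tip in the frame of mouth between 0.021 and 0.038 m and y of strip_tip in the frame of mouth between -0.02 and 0.02 m and angle between the x axis of strip and the x axis of shell, either way round below 0.12 rad and angle between the z axis of strip and the z axis of shell, either way round below 0.08 rad and z of strip_tip in the frame of mouth between -0.004 and 0.004 m and z of strip in the frame of mouth below 0.005 m and value of joint lap below 0.04 rad and contact force between strip and shell between 4 and 25 N and contact force between the fingers and strip above 2 N and linear speed of strip below 0.02 m/s); the arm keeps its last pose, push and grip.
It fails at once if the lap is lifted (more than 0.08 rad, 4 mm at its edge) (value of joint lap above 0.08 rad).
It fails at once if the strip is pressed on the shell with more than 40 N (contact force between strip and shell above 40 N).
It fails at once if another thing on the bench is moved by more than 40 mm (distance of any of spool, cup, glue, mallet, driver, stone from where it was at the start of the episode above 0.04 m).
It also fails if it takes over 45 s, if anything falls off the work surface, if the arm or the gripper's body presses on something with over 40 N, if the wrist force passes 120 N, or if a joint passes its speed limit or range.

## Working session

There is one attempt and no reset: what is moved stays moved. The work goes in short steps, Python scripts to look and compute and a tool call to move; the robot and the scene stay as the last step left them, time stands still between calls to the robot, and variables do not carry over. Pictures are saved under pics/ and viewed, at most 10 in all, crops included, and the job is handed in when it is done.

Besides the shell and the picture viewer there is one more tool, called after ">>>" as a command line: name --pt "numbers of a row" for each row, then --argument value for the rest. play_rows: Moves the arm, as the interface text tells. Its arguments: {"type":"object","properties":{"rows":{"type":"array"},"newtons":{"type":"number"}},"required":["rows"]}

```bash
mkdir -p pics; ls; cat > h.py <<'E'
import numpy as np, cv2
from plant import r, optics
def cap(n):
    c=optics.capture(n); return c
def pts(c):
    K=c["mtx"];z=c["range_z"];v,u=np.mgrid[:z.shape[0],:z.shape[1]]
    p=np.stack([(u-K[0,2])/K[0,0]*z,(v-K[1,2])/K[1,1]*z,z],-1)
    T=c["world_from_camera"];P=p@T[:3,:3].T+T[:3,3];P[z==0]=np.nan;return P
def ray(c,u,v,h):
    K=c["mtx"];T=c["world_from_camera"];d=T[:3,:3]@np.array([(u-K[0,2])/K[0,0],(v-K[1,2])/K[1,1],1]);o=T[:3,3]
    return o+d*(h-o[2])/d[2]
E
python3 - <<'E'
from h import *
for n in("top","scene"):
    c=cap(n);cv2.imwrite(f"pics/{n}0.png",c["frame"]);np.savez(f"{n}0.npz",**c);print(n,c["world_from_camera"].round(3).tolist(),c["mtx"].round(1).tolist())
print(r.get_obs())
E
```

```text
pics
top [[0.003, -0.988, 0.155, 0.291], [-1.0, -0.001, 0.012, -0.017], [-0.012, -0.155, -0.988, 1.854], [0.0, 0.0, 0.0, 1.0]] [[499.5, 0.0, 324.3], [0.0, 499.5, 198.1], [0.0, 0.0, 1.0]]
scene [[-0.455, 0.742, -0.493, 1.124], [0.89, 0.369, -0.267, 0.318], [-0.016, -0.56, -0.828, 1.064], [0.0, 0.0, 0.0, 1.0]] [[395.3, 0.0, 317.0], [0.0, 395.3, 201.0], [0.0, 0.0, 1.0]]
{'time': 0.1, 'joint_positions': array([-1.22443204e+00,  3.53547197e-01,  1.63403161e+00, -4.34400361e-05,
        1.15522360e+00, -2.43130990e-03]), 'qd': array([-0.00069499, -0.00101001, -0.00198455,  0.00114143, -0.00152396,
       -0.00103486]), 'effort': array([-1.66680922e-03, -6.06353402e+01, -3.42822576e+01, -2.95712016e-04,
        3.87370397e-03,  1.79476325e-05]), 'position': array([ 0.21343118, -0.58698495,  0.2306686 ]), 'tcp_rot': array([-3.09276654e+00, -5.44935287e-01,  3.86522415e-04]), 'contact_force': array([-0.15102927,  0.69148542, -0.2116947 ]), 'wrist_torque': array([-0.04245487, -0.02412383,  0.00984755]), 'grip_force': 0.0, 'width': 0.9985239971803669}
```

View pics/top0.png

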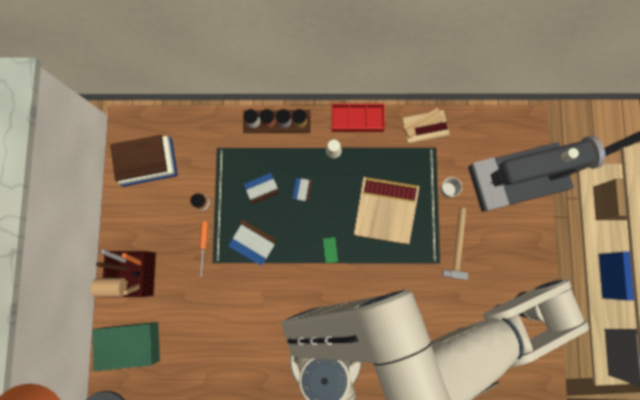

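View pics/scene0.png

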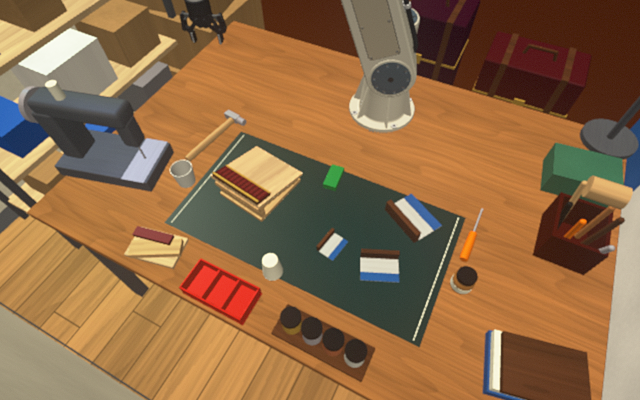

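Top view: three strip look-alikes, at top pixels (301,189) small, (261,187) middle, (252,242) large. The shell is at (387,210), with its lap at the far (+x) side. Next I measure the strips' sizes and the board plane.

```bash
cat > m.py <<'E'
from h import *
t=dict(np.load("top0.npz"));s=dict(np.load("scene0.npz"))
for n,c,boxes in(("top",t,dict(mid=(235,165,285,210),small=(288,172,316,206),big=(222,212,282,270))),("scene",s,dict(mid=(345,240,412,290),small=(308,224,354,264),big=(378,188,446,246)))):
    f=c["frame"].astype(int);b,g,rr=f[...,0],f[...,1],f[...,2];P=pts(c)
    masks=dict(white=(f.min(-1)>130)&(f.max(-1)-f.min(-1)<50),blue=(b>rr+50)&(b>g+25),brown=(rr>g+12)&(rr>b+15)&(rr<150))
    for k,(x0,y0,x1,y1) in boxes.items():
        for mn,m in masks.items():
            mm=np.zeros(m.shape,np.uint8);mm[y0:y1,x0:x1]=m[y0:y1,x0:x1]
            v,u=np.nonzero(mm)
            if len(u)<5: print(n,k,mn,len(u));continue
            h=np.nanmedian(P[v,u,2]);h0={'white':.004,'blue':.004,'brown':.036}[mn]
            w=np.array([ray(c,a,d,h0)[:2] for a,d in zip(u,v)]).astype(np.float32)
            q=cv2.minAreaRect(w);print(n,k,mn,len(u),"h",round(float(h),4),"c",np.round(q[0],4),"size",np.round(q[1],4),"ang",round(q[2],1))
    # board plane
x=[]
P=pts(t);reg=P[205:235,365:408].reshape(-1,3);reg=reg[~np.isnan(reg[:,0])]
A=np.c_[reg[:,:2],np.ones(len(reg))];co=np.linalg.lstsq(A,reg[:,2],rcond=None)[0];print("plane",co,np.std(A@co-reg[:,2]))
f=s["frame"][220:305,290:450]
f2=t["frame"][150:280,210:450]
cv2.imwrite("pics/crop.png",np.vstack([cv2.resize(f2,(720,390),interpolation=2)]))
cv2.imwrite("pics/crop2.png",cv2.resize(s["frame"][135:300,200:460],(780,495),interpolation=2))
E
python3 m.py
```

```text
top mid white 293 h 0.0039 c [0.6182 0.242 ] size [0.0385 0.11  ] ang 23.1
top mid blue 162 h 0.0036 c [0.6492 0.2553] size [0.0214 0.1096] ang 23.2
top mid brown 102 h 0.0355 c [0.5841 0.2264] size [0.0133 0.1038] ang 23.1
top small white 166 h 0.0009 c [0.6159 0.0866] size [0.0303 0.0784] ang 79.4
top small blue 82 h 0.0019 c [0.6203 0.1125] size [0.0148 0.0784] ang 79.5
top small brown 47 h 0.0252 c [0.6094 0.0627] size [0.0086 0.0727] ang 80.3
top big white 618 h 0.0045 c [0.4208 0.2681] size [0.1445 0.0585] ang 59.6
top big blue 307 h 0.0054 c [0.3803 0.2926] size [0.1435 0.03  ] ang 59.7
top big brown 377 h 0.005 c [0.4098 0.2731] size [0.1757 0.2141] ang 4.2
scene mid white 570 h 0.0043 c [0.6131 0.2407] size [0.0466 0.1107] ang 23.2
scene mid blue 325 h 0.005 c [0.6361 0.2073] size [0.1968 0.0769] ang 79.4
scene mid brown 329 h 0.0335 c [0.5927 0.2316] size [0.0276 0.1092] ang 23.2
scene small white 267 h 0.0035 c [0.6145 0.0856] size [0.0336 0.0801] ang 79.6
scene small blue 143 h 0.0039 c [0.6187 0.1111] size [0.0176 0.0803] ang 79.3
scene small brown 116 h 0.0246 c [0.6193 0.0681] size [0.0146 0.0848] ang 80.8
scene big white 520 h 0.006 c [0.4102 0.2749] size [0.1498 0.0563] ang 51.6
scene big blue 381 h 0.0064 c [0.3781 0.2913] size [0.144  0.0309] ang 61.1
scene big brown 567 h 0.0416 c [0.4135 0.2462] size [0.1789 0.156 ] ang 72.9
plane [ 0.24039761 -0.03732095 -0.06023342] 0.004379845887415881
```

View pics/crop.png

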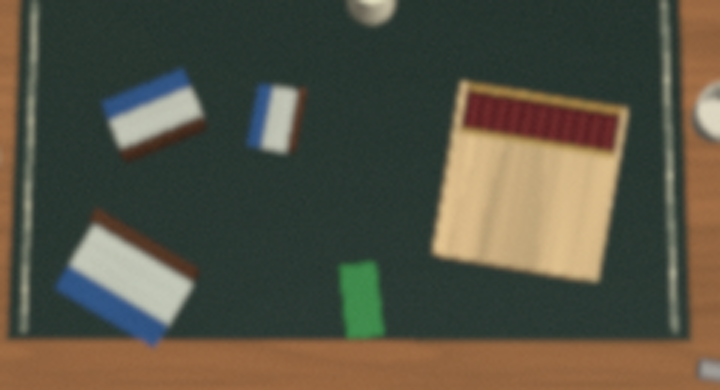

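View pics/crop2.png

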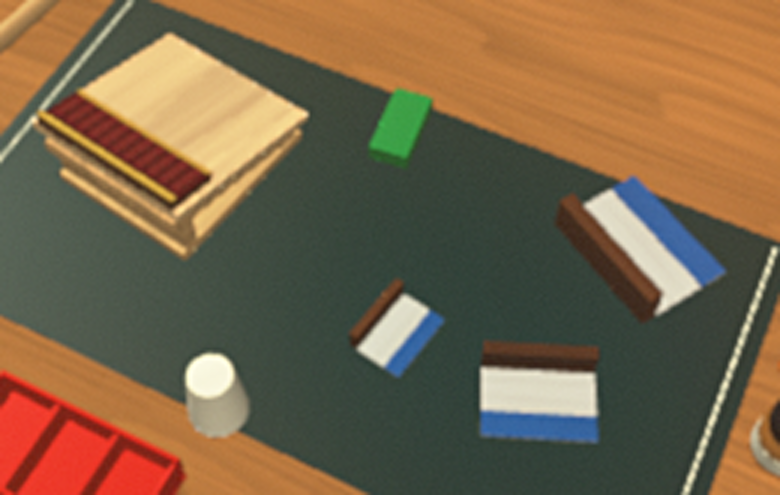

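Candidates (top pixels): (301,189) is 78 mm wide, (261,187) is 110 mm wide, (252,242) is 144 mm wide. The middle-sized one at (261,187) fits the 110 mm description, and the crop confirms it. Its rail is towards the robot and its tongue faces away. Next, the shell's pose.

```bash
cat > m2.py <<'E'
from h import *
def shellR(yaw,t=0.24):
    Rz=cv2.Rodrigues(np.array([0,0,yaw]))[0];Ry=cv2.Rodrigues(np.array([0,-t,0.]))[0];return Rz@Ry
def onplane(c,u,v,R,p0,off):
    K=c["mtx"];T=c["world_from_camera"];d=(T[:3,:3]@np.stack([(u-K[0,2])/K[0,0],(v-K[1,2])/K[1,1],np.ones(len(u))])).T;o=T[:3,3]
    n=R[:,2];s=((p0-o)@n+off)/(d@n);return (o+d*s[:,None]-p0)@R
if __name__=="__main__":
  yaw=np.radians(-8.8)
  for n,b in(("top",(345,165,430,255)),("scene",(200,135,315,230))):
    c=dict(np.load(n+"0.npz"));f=c["frame"].astype(int);bb,g,rr=f[...,0],f[...,1],f[...,2];x0,y0,x1,y1=b
    P=pts(c);R=shellR(yaw);
    wood=(rr>150)&(g>120)&(rr>bb+20);burg=(rr>g+35)&(rr<150)&(g<70)
    # plane height from depth on bare wood
    for mn,m,off in(("wood",wood,0),("burg",burg,.011)):
        mm=np.zeros(m.shape,np.uint8);mm[y0:y1,x0:x1]=m[y0:y1,x0:x1]
        if mn=="wood":
            er=cv2.erode(mm,np.ones((9,9)));v,u=np.nonzero(er);q=P[v,u];q=q[~np.isnan(q[:,0])]
            A=np.c_[q[:,:2],np.ones(len(q))];co=np.linalg.lstsq(A,q[:,2],rcond=None)[0];res=abs(A@co-q[:,2]);k=res<.006;co=np.linalg.lstsq(A[k],q[k,2],rcond=None)[0]
            print(n,"plane",co.round(4),"n",k.sum(),len(q),"yaw",np.degrees(np.arctan2(co[1],co[0])).round(2),"slope",np.hypot(*co[:2]).round(4))
            p0=np.array([.575,-.125,0]);p0[2]=co@[.575,-.125,1]
        v,u=np.nonzero(mm)
        w=onplane(c,u.astype(float),v.astype(float),R,p0,off)[:,:2].astype(np.float32)
        q=cv2.minAreaRect(w);ctr=p0+R@np.array([*q[0],off])
        print(n,mn,len(u),"p0",p0.round(4),"rect in shell",np.round(q[0],4),np.round(q[1],4),round(q[2],2),"world",ctr.round(4),"ext",w.min(0).round(4),w.max(0).round(4))
    cv2.imwrite(f"pics/{n}s.png",cv2.resize(c["frame"][y0:y1,x0:x1],None,fx=6,fy=6,interpolation=2))
E
python3 m2.py
```

```text
top plane [ 0.2464 -0.0398 -0.0638] n 1298 1567 yaw -9.17 slope 0.2496
top wood 2475 p0 [ 0.575  -0.125   0.0829] rect in shell [-0.0352 -0.0988] [0.1999 0.2086] 89.46 world [ 0.5261 -0.2174  0.0745] ext [-0.1402 -0.1991] [0.0691 0.0019]
top burg 554 p0 [ 0.575  -0.125   0.0829] rect in shell [ 0.0408 -0.099 ] [0.1752 0.0398] 89.22 world [ 0.5965 -0.2285  0.1033] ext [ 0.0207 -0.1865] [ 0.0617 -0.0113]
scene plane [ 0.2322 -0.0152 -0.0509] n 638 1032 yaw -3.75 slope 0.2327
scene wood 3859 p0 [ 0.575  -0.125   0.0846] rect in shell [-0.0521 -0.0903] [0.4014 0.4004] 45.17 world [ 0.5111 -0.2065  0.0722] ext [-0.3356 -0.3738] [0.1302 0.037 ]
scene burg 541 p0 [ 0.575  -0.125   0.0846] rect in shell [ 0.0375 -0.0987] [0.1835 0.0403] 88.9 world [ 0.5933 -0.2277  0.1041] ext [ 0.0168 -0.1904] [ 0.0593 -0.0067]
```

```bash
cat > m3.py <<'E'
from m2 import *
R=shellR(-0.165);O=np.array([.527,-.2174,.0748])
if __name__=="__main__":
 for n in("top","scene"):
  c=dict(np.load(n+"0.npz"));K=c["mtx"];T=c["world_from_camera"]
  def proj(p):
    q=(O+R@p-T[:3,3])@T[:3,:3];return q[0]/q[2]*K[0,0]+K[0,2],q[1]/q[2]*K[1,1]+K[1,2]
  xs=np.arange(-.120,.125,.001);ys=np.arange(-.12,.12,.001)
  for off in(0,.011):
    mp=np.array([[proj(np.array([x,y,off])) for y in ys] for x in xs],np.float32)
    im=cv2.remap(c["frame"],mp[...,0],mp[...,1],cv2.INTER_LINEAR)
    cv2.imwrite(f"pics/rect_{n}{off}.png",im)
    col=im[:,100:140].mean(1).round().astype(int)
    for x in (range(160,185,2) if off else list(range(0,24,2))):print(n,off,round(xs[x],3),col[x])
    if off:
        row=im[185:200].mean(0).round().astype(int);print("y burg edges",[ (round(ys[i],3),row[i].tolist()) for i in list(range(20,40,3))+list(range(200,222,3))])
E
python3 m3.py
```

```text
top 0 -0.12 [51 57 43]
top 0 -0.118 [51 57 43]
top 0 -0.116 [51 58 44]
top 0 -0.114 [52 59 48]
top 0 -0.112 [54 64 58]
top 0 -0.11 [60 75 77]
top 0 -0.108 [ 71  92 102]
top 0 -0.106 [ 84 112 129]
top 0 -0.104 [ 98 132 153]
top 0 -0.102 [109 148 171]
top 0 -0.1 [116 158 184]
top 0 -0.098 [120 163 189]
top 0.011 0.04 [123 168 196]
top 0.011 0.042 [118 166 194]
top 0.011 0.044 [111 162 190]
top 0.011 0.046 [102 155 183]
top 0.011 0.048 [ 90 143 173]
top 0.011 0.05 [ 78 126 159]
top 0.011 0.052 [ 65 105 143]
top 0.011 0.054 [ 55  83 127]
top 0.011 0.056 [ 47  64 114]
top 0.011 0.058 [ 43  50 106]
top 0.011 0.06 [ 40  42 102]
top 0.011 0.062 [ 39  39 101]
top 0.011 0.064 [ 39  38 101]
y burg edges [(np.float64(-0.1), [85, 110, 122]), (np.float64(-0.097), [105, 139, 161]), (np.float64(-0.094), [107, 143, 170]), (np.float64(-0.091), [87, 115, 148]), (np.float64(-0.088), [62, 78, 119]), (np.float64(-0.085), [47, 52, 105]), (np.float64(-0.082), [42, 42, 104]), (np.float64(0.08), [42, 41, 105]), (np.float64(0.083), [40, 40, 102]), (np.float64(0.086), [43, 47, 100]), (np.float64(0.089), [61, 77
[... 758 characters left out ...]
6 [ 38  44 116]
scene 0.011 0.058 [ 38  44 116]
scene 0.011 0.06 [ 37  46 117]
scene 0.011 0.062 [ 38  47 118]
scene 0.011 0.064 [ 39  48 119]
y burg edges [(np.float64(-0.1), [94, 112, 103]), (np.float64(-0.097), [71, 84, 83]), (np.float64(-0.094), [56, 66, 89]), (np.float64(-0.091), [41, 49, 101]), (np.float64(-0.088), [36, 45, 114]), (np.float64(-0.085), [40, 49, 126]), (np.float64(-0.082), [41, 50, 127]), (np.float64(0.08), [39, 49, 125]), (np.float64(0.083), [37, 46, 111]), (np.float64(0.086), [32, 40, 98]), (np.float64(0.089), [28, 36, 86]), (np.float64(0.092), [29, 42, 75]), (np.float64(0.095), [58, 88, 115]), (np.float64(0.098), [105, 157, 195]), (np.float64(0.101), [134, 200, 239])]
```

The shell fit is consistent between views: origin about (0.527, -0.217, 0.075), uphill yaw -0.165 rad, mouth about (0.570, -0.225, 0.0855). The strip's rail is at about (0.586, 0.2275), yaw +0.405. Moving over the rail.

>>> play_rows --pt "0.0207 0.0452 0.02 0.09 1" --pt "0.0414 0.0904 0.02 0.18 1" --pt "0.0621 0.1356 0.02 0.27 1" --pt "0.083 0.181 0.02 0.36 1" --pt "0.1035 0.226 0.02 0.45 1" --pt "0.124 0.271 0.02 0.54 1" --pt "0.145 0.316 0.02 0.63 1" --pt "0.166 0.362 0.02 0.72 1" --newtons 30

```text
time: 0.9
position: [0.3791, -0.2252, 0.2513]
tcp_rot: [2.701, 1.604, 0.0]
contact_force: [0.4, 0.2, 0.1]
width: 1.0
grip_force: 0.0
```

>>> play_rows --pt "0.0207 0.0452 0 0.09 1" --pt "0.0414 0.0904 0 0.18 1" --pt "0.0621 0.1356 0 0.27 1" --pt "0.083 0.181 0 0.36 1" --pt "0.1035 0.226 0 0.45 1" --pt "0.124 0.271 0 0.54 1" --pt "0.145 0.316 0 0.63 1" --pt "0.166 0.362 0 0.72 1"

```text
time: 1.7
position: [0.5449, 0.1365, 0.2511]
tcp_rot: [-1.962, -2.454, 0.0]
contact_force: [1.7, -0.7, 0.0]
width: 0.999
grip_force: 0.0
```

>>> play_rows --pt "0.0207 0.0452 0 0.09 1" --pt "0.0406 0.0905 -0.04 0.187 1" --pt "0.0406 0.0905 -0.09 0.187 1" --pt "0.0406 0.0905 -0.12 0.187 1" --pt "0.0406 0.0905 -0.12 0.187 1" --pt "0.0406 0.0905 -0.12 0.187 1"

```text
time: 2.3
position: [0.5849, 0.2247, 0.1313]
tcp_rot: [-1.729, -2.622, 0.002]
contact_force: [-0.7, 0.3, 0.5]
width: 1.001
grip_force: 0.0
```

>>> play_rows --pt "0 0.0027 -0.04 0 1" --pt "0 0.0027 -0.08 0 1" --pt "0 0.0027 -0.105 0 1" --pt "0 0.0027 -0.117 0 1" --pt "0 0.0027 -0.117 0 1" --pt "0 0.0027 -0.117 0 -1" --pt "0 0.0027 -0.117 0 -1" --pt "0 0.0027 -0.117 0 -1" --newtons 30

```text
time: 3.1
position: [0.5862, 0.228, 0.016]
tcp_rot: [1.729, 2.622, 0.003]
contact_force: [-0.1, -0.3, 0.6]
width: 0.511
grip_force: 0.0
```

>>> play_rows --pt "0 0 0 0 -1" --pt "0 0 0 0 -1" --pt "0 0 0 0 -1" --pt "0 0 0 0 -1"

```text
time: 3.5
position: [0.5856, 0.2278, 0.0149]
tcp_rot: [1.729, 2.622, 0.001]
contact_force: [-0.7, 0.3, 6.4]
width: 0.156
grip_force: 30.5
```

>>> play_rows --pt "0 0 0.03 0 -1" --pt "0 0 0.07 0 -1" --pt "0 0 0.115 0 -1" --pt "0 0 0.15 0 -1" --pt "0 0 0.16 0 -1"

```text
time: 4.0
position: [0.587, 0.2283, 0.1785]
tcp_rot: [1.727, 2.62, 0.007]
contact_force: [1.2, -0.8, -0.8]
width: 0.155
grip_force: 29.6
```

>>> play_rows --pt "-0.0124 -0.0434 0 -0.057 -1" --pt "-0.0248 -0.0868 0 -0.114 -1" --pt "-0.0372 -0.13 0 -0.171 -1" --pt "-0.0496 -0.1736 0 -0.228 -1" --pt "-0.062 -0.217 0 -0.285 -1" --pt "-0.0744 -0.26 0 -0.342 -1" --pt "-0.0868 -0.304 0 -0.399 -1" --pt "-0.099 -0.347 0 -0.456 -1"

```text
time: 4.8
position: [0.4847, -0.1208, 0.1733]
tcp_rot: [-2.279, -2.161, 0.001]
contact_force: [0.9, 0.8, -2.0]
width: 0.155
grip_force: 29.7
```

>>> play_rows --pt "-0.0124 -0.0434 0 -0.057 -1" --pt "-0.0247 -0.087 0 -0.114 -1" --pt "-0.0247 -0.087 0 -0.114 -1" --pt "-0.0247 -0.087 0 -0.114 -1" --pt "-0.0247 -0.087 0 -0.114 -1"

```text
time: 5.3
position: [0.4612, -0.2055, 0.1736]
tcp_rot: [-2.395, -2.031, 0.0]
contact_force: [-0.1, 0.5, -0.5]
width: 0.153
grip_force: 29.7
```

```bash
python3 - <<'E'
from h import *
for n in("top","scene"):
    c=cap(n);np.savez(f"{n}1.npz",**c);cv2.imwrite(f"pics/{n}1.png",c["frame"])
a=cv2.resize(cv2.imread("pics/top1.png")[130:270,300:460],(640,560));b=cv2.imread("pics/scene1.png")[100:260,170:370]
cv2.imwrite("pics/s1.png",cv2.resize(b,(750,600)))
o=r.get_obs();print(o["position"],o["tcp_rot"],o["contact_force"],o["width"],o["grip_force"])
E
```

```text
[ 0.46159179 -0.20515641  0.17388443] [-2.39440768e+00 -2.03246573e+00  2.59124025e-04] [ 0.02448769  0.37686911 -0.83300524] 0.15866984728311667 29.741616547107697
```

View pics/s1.png

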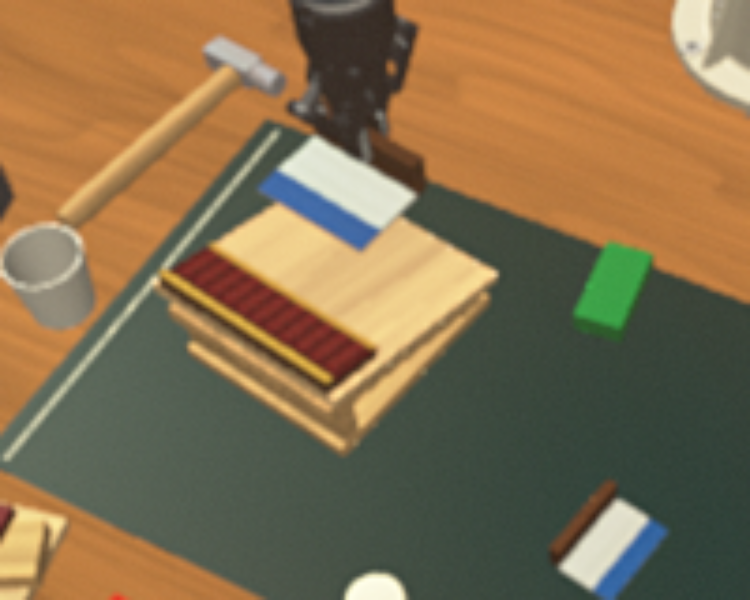

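The strip is held level, square and about central over the bare slope (crop: blue band at (320,210), lap edge at (290,300)). Lowering it until the tip touches.

>>> play_rows --pt "0 -0.001 -0.035 0 -1" --pt "0 -0.001 -0.06 0 -1" --pt "0 -0.001 -0.074 0 -1" --pt "0 -0.001 -0.08 0 -1" --pt "0 -0.001 -0.082 0 -1" --pt "0 -0.001 -0.084 0 -1" --pt "0 -0.001 -0.086 0 -1" --newtons 20

```text
time: 6.1
position: [0.4621, -0.2072, 0.0891]
tcp_rot: [2.396, 2.031, 0.001]
contact_force: [-2.4, 3.2, 4.9]
width: 0.156
grip_force: 30.9
```

>>> play_rows --pt "0 0 -0.002 0 -1" --pt "0 0 -0.004 0 -1" --pt "0 0 -0.004 0 -1"

```text
time: 6.4
position: [0.4623, -0.2074, 0.0854]
tcp_rot: [2.396, 2.03, 0.002]
contact_force: [-2.8, 4.8, 10.1]
width: 0.158
grip_force: 34.6
```

The grip holds the rail too upright for it to pitch. I'll ease the load, loosen the fingers so the rail stays caged, and follow it down.

>>> play_rows --pt "0 0 0.003 0 -1" --pt "0 0 0.003 0 -0.6" --pt "0 0 0.001 0 -0.5" --pt "0 0 -0.003 0 -0.5" --pt "0 0 -0.006 0 -0.5" --pt "0 0 -0.008 0 -0.5" --pt "0 0 -0.009 0 -0.5"

```text
time: 7.1
position: [0.4614, -0.2074, 0.0748]
tcp_rot: [-2.397, -2.031, 0.0]
contact_force: [0.5, -0.3, 0.3]
width: 0.25
grip_force: 0.0
```

```bash
python3 - <<'E'
from h import *
c=cap("scene");np.savez("scene2.npz",**c)
cv2.imwrite("pics/s2.png",cv2.resize(c["frame"][110:230,200:350],(750,600),interpolation=2))
o=r.get_obs();print(o["position"],o["contact_force"],o["width"],o["grip_force"])
E
```

```text
[ 0.46135312 -0.20736063  0.07483323] [ 0.28026431 -0.00367213 -0.30935811] 0.2512115578733225 0.0
```

View pics/s2.png

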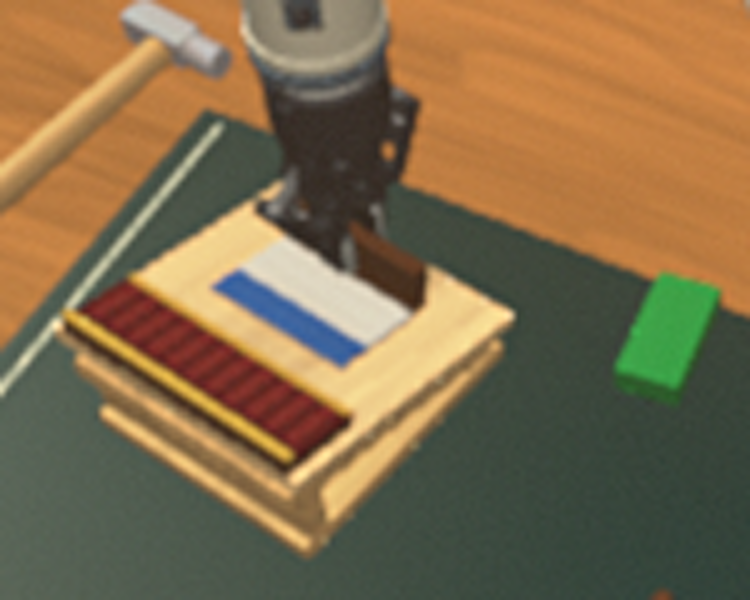

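The strip lies flat on the bare slope, with the blue band around (285,315) short of the lap edge at (240,345). I'll let it rest and measure it in the shell frame.

>>> play_rows --pt "0 0 0 0 -0.5" --pt "0 0 0 0 -0.5" --pt "0 0 0 0 -0.5"

```text
time: 7.45
position: [0.4616, -0.2074, 0.0754]
tcp_rot: [2.397, 2.031, 0.0]
contact_force: [0.2, -0.4, 0.6]
width: 0.246
grip_force: 0.0
```

```bash
cat > m4.py <<'E'
from m3 import *
def strip(sink=0):
    c=cap("scene");f=c["frame"].astype(int);b,g,rr=f[...,0],f[...,1],f[...,2]
    Mo=O+R@[.045,0,0]
    def rect(m,off,box=(205,115,350,230)):
        x0,y0,x1,y1=box;mm=np.zeros(m.shape,np.uint8);mm[y0:y1,x0:x1]=m[y0:y1,x0:x1]
        k,l,st,_=cv2.connectedComponentsWithStats(mm);i=1+np.argmax(st[1:,4]);v,u=np.nonzero(l==i)
        w=onplane(c,u.astype(float),v.astype(float),R,Mo,off)[:,:2].astype(np.float32)
        q=cv2.minAreaRect(w);return len(u),np.round(q[0],4),np.round(q[1],4),round(q[2],2),"xrange",np.percentile(w[:,0],[1,99]).round(4),"y",w[:,1].min().round(4),w[:,1].max().round(4)
    print("blue",rect((b>rr+30)&(b>g+15),.004-sink))
    print("white",rect((f.min(-1)>120)&(f.max(-1)-f.min(-1)<60),.004-sink,(235,150,300,200)))
    print("burg",rect((rr>g+35)&(rr<160)&(g<75)&(b<70),.011-sink,(205,160,275,210)))
    P=pts(c);o=r.get_obs();print(o["position"],o["contact_force"],o["width"],o["grip_force"],o["time"])
    return c
if __name__=="__main__":
    import sys;c=strip(float(sys.argv[1]));cv2.imwrite("pics/%s.png"%sys.argv[2],cv2.resize(c["frame"][110:230,200:350],(750,600),interpolation=2))
E
python3 m4.py 0 s3
```

```text
blue (170, array([-0.0458, -0.0016]), array([0.0235, 0.1069]), 0.29, 'xrange', array([-0.0573, -0.0342]), 'y', np.float32(-0.055), np.float32(0.0519))
white (339, array([-0.0786, -0.0015]), array([0.1115, 0.0522]), 89.79, 'xrange', array([-0.1041, -0.0566]), 'y', np.float32(-0.0573), np.float32(0.0541))
burg (548, array([ 0.0261, -0.0004]), array([0.1835, 0.0404]), 89.76, 'xrange', array([0.0066, 0.0458]), 'y', np.float32(-0.0922), np.float32(0.0914))
[ 0.46157406 -0.20741712  0.07538462] [ 0.63320454 -0.33508283  0.44111737] 0.24998592278524137 0.0 7.5
```

Flat, square (0.3°) and centred (-1.5 mm), with the tip about 33 mm short of the lap. Now closing softly while pressing down.

>>> play_rows --pt "0 0 -0.001 0 -0.6" --pt "0 0 -0.002 0 -0.64" --pt "0 0 -0.003 0 -0.68" --pt "0 0 -0.004 0 -0.72" --pt "0 0 -0.004 0 -0.76" --pt "0 0 -0.004 0 -0.8" --newtons 20

```text
time: 8.1
position: [0.4622, -0.2075, 0.0718]
tcp_rot: [2.396, 2.03, 0.001]
contact_force: [-0.5, 1.6, 8.3]
width: 0.201
grip_force: 19.5
```

```bash
python3 m4.py 0.002 s4
```

```text
blue (171, array([-0.0432,  0.0001]), array([0.1068, 0.024 ]), 89.98, 'xrange', array([-0.0551, -0.0319]), 'y', np.float32(-0.0533), np.float32(0.0535))
white (340, array([-0.0763,  0.0002]), array([0.1113, 0.0513]), 89.85, 'xrange', array([-0.1018, -0.0545]), 'y', np.float32(-0.0555), np.float32(0.0558))
burg (550, array([0.0278, 0.001 ]), array([0.0424, 0.1832]), 0.49, 'xrange', array([0.0078, 0.0471]), 'y', np.float32(-0.0908), np.float32(0.0927))
[ 0.46224888 -0.20755322  0.07184898] [-0.65117779  2.2224071   7.64202699] 0.20548174615562947 19.538829181110486 8.15
```

View pics/s4.png

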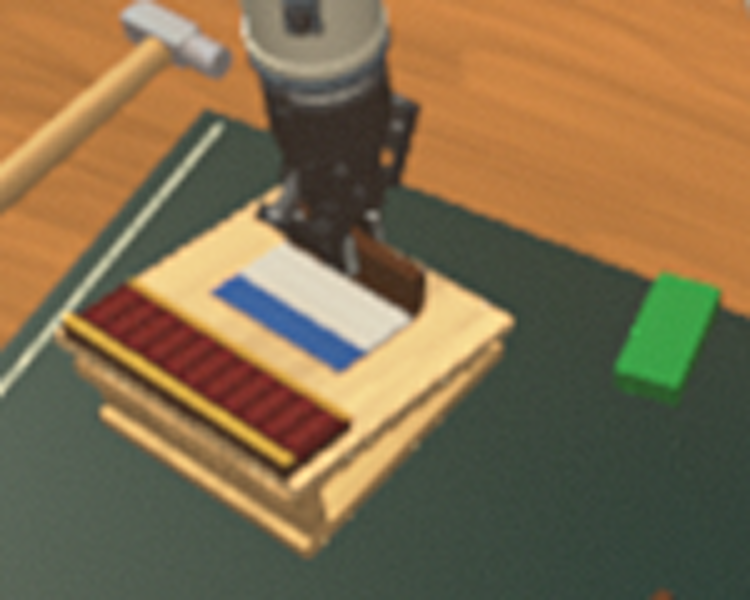

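Held at its tilt with a push of about 8 N. Now sliding uphill along (0.958, -0.160, 0.238), the first 30 mm.

>>> play_rows --pt "0.0048 -0.0008 0.0012 0 -0.8" --pt "0.0096 -0.0016 0.0024 0 -0.8" --pt "0.0144 -0.0024 0.0036 0 -0.8" --pt "0.0192 -0.0032 0.0048 0 -0.8" --pt "0.024 -0.004 0.006 0 -0.8" --pt "0.0287 -0.0048 0.0071 0 -0.8" --pt "0.0287 -0.0048 0.0071 0 -0.8"

```text
time: 8.85
position: [0.4893, -0.2119, 0.0783]
tcp_rot: [-2.395, -2.03, 0.002]
contact_force: [-5.3, 1.5, 6.8]
width: 0.199
grip_force: 21.2
```

```bash
cat >> m4.py <<'E'
    # pitch check from depth: tongue vs board slope in the shell frame
    f=c["frame"].astype(int);P=(pts(c)-O)@R
    w=(f.min(-1)>120)&(f.max(-1)-f.min(-1)<60);wd=(f[...,2]>170)&(f[...,2]>f[...,0]+60)&(f[...,1]>130)
    for n,m,lim in(("tongue",w,(.0,.06)),("board",wd,(-.02,.02))):
        mm=np.zeros(m.shape,np.uint8);mm[115:215,205:310]=m[115:215,205:310];v,u=np.nonzero(cv2.erode(mm,np.ones((3,3))));q=P[v,u];q=q[~np.isnan(q[:,0])&(abs(q[:,2])<.02)&(abs(q[:,0])<.12)&(abs(q[:,1])<.1)]
        A=np.c_[q[:,:2],np.ones(len(q))];co=np.linalg.lstsq(A,q[:,2],rcond=None)[0];print(n,len(q),"slope x,y",co.round(4),"std",np.std(A@co-q[:,2]).round(4),"z",np.median(q[:,2]).round(4))
E
python3 m4.py 0.003 s5
```

```text
blue (137, array([-0.0186, -0.0006]), array([0.0184, 0.107 ]), 0.51, 'xrange', array([-0.0275, -0.0094]), 'y', np.float32(-0.054), np.float32(0.053))
white (360, array([-0.0456,  0.0003]), array([0.1122, 0.0608]), 88.29, 'xrange', array([-0.0742, -0.0255]), 'y', np.float32(-0.0563), np.float32(0.0559))
burg (545, array([0.0274, 0.0004]), array([0.0424, 0.1832]), 0.75, 'xrange', array([0.0073, 0.0464]), 'y', np.float32(-0.0913), np.float32(0.092))
[ 0.48935243 -0.21191307  0.07836519] [-3.95274418  0.35642276  7.43000207] 0.20015655487097384 21.067034513689578 8.9
tongue 240 slope x,y [ 0.0257 -0.0021  0.0007] std 0.0017 z 0.0007
board 594 slope x,y [-0.0007 -0.0003 -0.0032] std 0.0017 z -0.0032
```

Tongue is flat against the board (slope difference 0.03 rad, 3.9 mm proud), with the tip about 2 mm short of the lap. Sliding under, a further 30 mm.

>>> play_rows --pt "0.0038 -0.0006 0.0009 0 -0.8" --pt "0.0076 -0.0012 0.0018 0 -0.8" --pt "0.0114 -0.0018 0.0027 0 -0.8" --pt "0.0114 -0.0018 0.0027 0 -0.8"

```text
time: 9.3
position: [0.5004, -0.2136, 0.081]
tcp_rot: [-2.395, -2.029, 0.002]
contact_force: [-5.5, 1.1, 7.6]
width: 0.205
grip_force: 21.4
```

```bash
python3 m4.py 0.003 s6
```

```text
blue (55, array([-0.0127,  0.    ]), array([0.0069, 0.1059]), 0.06, 'xrange', array([-0.0161, -0.0092]), 'y', np.float32(-0.0529), np.float32(0.053))
white (360, array([-0.0353, -0.0006]), array([0.0558, 0.1116]), 0.42, 'xrange', array([-0.0626, -0.0152]), 'y', np.float32(-0.0563), np.float32(0.0552))
burg (547, array([0.0274, 0.0006]), array([0.0424, 0.1837]), 0.75, 'xrange', array([0.0074, 0.0465]), 'y', np.float32(-0.0913), np.float32(0.0923))
[ 0.50047425 -0.21365043  0.08098432] [-5.81396859  0.36816926  7.72592497] 0.2038103168177114 21.292268049437553 9.35
tongue 244 slope x,y [-0.0004  0.0028  0.0008] std 0.0016 z 0.0007
board 640 slope x,y [ 0.0015  0.0011 -0.0034] std 0.0017 z -0.0033
```

View pics/s6.png

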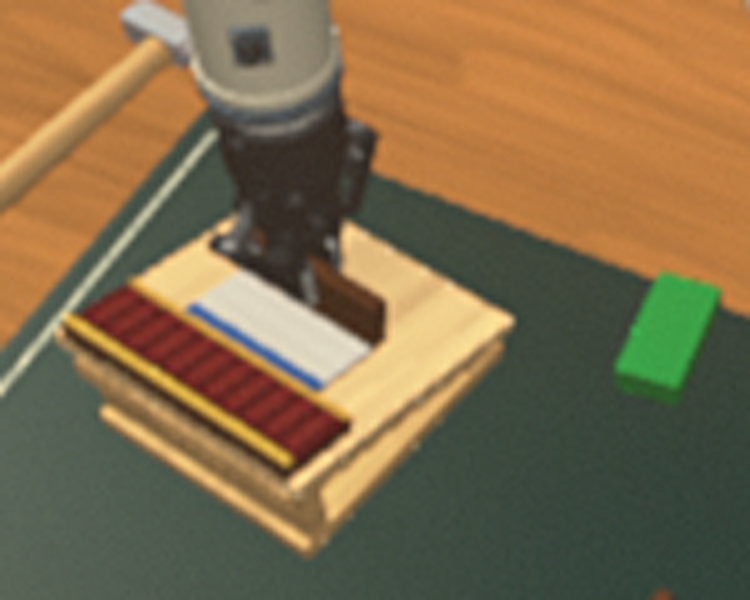

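The blue band is narrowing under the lap (crop (255,345)), the lap has not moved, and the tip is about 9 mm in. Another 19 mm.

>>> play_rows --pt "0.0038 -0.0006 0.0009 0 -0.8" --pt "0.0076 -0.0012 0.0018 0 -0.8" --pt "0.0114 -0.0018 0.0027 0 -0.8" --pt "0.015 -0.0025 0.0037 0 -0.8" --pt "0.0182 -0.003 0.0045 0 -0.8" --pt "0.0182 -0.003 0.0045 0 -0.8" --pt "0.0182 -0.003 0.0045 0 -0.8"

```text
time: 10.05
position: [0.5186, -0.2167, 0.0855]
tcp_rot: [-2.395, -2.03, 0.002]
contact_force: [-4.8, 0.4, 8.1]
width: 0.2
grip_force: 21.3
```

```bash
sed -i 's/    print("blue".*/    try: print("blue",rect((b>rr+30)\&(b>g+15),.004-sink))\n    except Exception: print("no blue")/' m4.py; python3 m4.py 0.003 s7
```

```text
no blue
white (268, array([-0.0263, -0.    ]), array([0.0352, 0.1103]), 0.17, 'xrange', array([-0.0436, -0.0091]), 'y', np.float32(-0.0552), np.float32(0.0552))
burg (547, array([0.0267, 0.0005]), array([0.1836, 0.0407]), 89.76, 'xrange', array([0.0074, 0.0465]), 'y', np.float32(-0.0913), np.float32(0.0923))
[ 0.51854451 -0.21664293  0.08548908] [-5.0382328   1.13638771  7.29853646] 0.20323536971822373 21.283784477273002 10.1
tongue 165 slope x,y [ 0.037  -0.0026 -0.0002] std 0.0019 z 0.0004
board 713 slope x,y [ 0.0008  0.0033 -0.0035] std 0.0016 z -0.0034
```

View pics/s7.png

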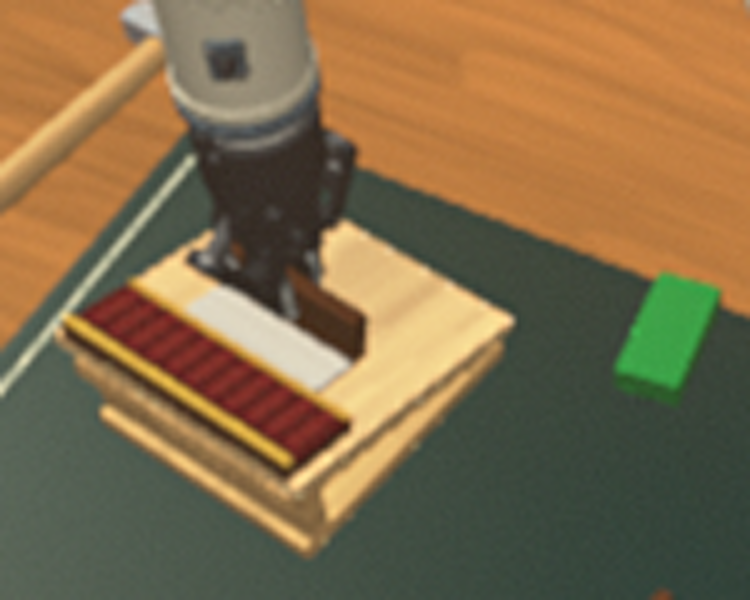

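The blue is covered, the lap is down, and the strip is square and centred; the tip is about 26–28 mm in. A last 2 mm for margin, then settle.

>>> play_rows --pt "0.001 -0.0002 0.0002 0 -0.8" --pt "0.0019 -0.0003 0.0003 0 -0.8" --pt "0.0019 -0.0003 0.0003 0 -0.8" --pt "0.0019 -0.0003 0.0003 0 -0.8" --pt "0.0019 -0.0003 0.0003 0 -0.8" --pt "0.0019 -0.0003 0.0003 0 -0.8"

```text
time: 10.7
position: [0.5199, -0.2168, 0.0856]
tcp_rot: [-2.395, -2.029, 0.003]
contact_force: [-7.0, 1.1, 7.4]
width: 0.201
grip_force: 21.9
```

```bash
python3 m4.py 0.003 s8; python3 -c "
from h import r
print(r.get_obs()['qd'].round(4)); print(r.finish_job())"
```

```text
no blue
white (258, array([-0.0254,  0.    ]), array([0.0342, 0.1103]), 0.19, 'xrange', array([-0.0423, -0.0088]), 'y', np.float32(-0.0552), np.float32(0.0552))
burg (542, array([0.0268, 0.0004]), array([0.1836, 0.0404]), 89.7, 'xrange', array([0.0076, 0.0464]), 'y', np.float32(-0.0913), np.float32(0.0923))
[ 0.51987295 -0.21684783  0.08564267] [-6.98587001  1.69510965  6.81465339] 0.20136953081996395 21.858795031439513 10.75
tongue 156 slope x,y [ 0.0531 -0.0027 -0.0006] std 0.0014 z 0.0005
board 729 slope x,y [-0.0005 -0.0006 -0.0036] std 0.0016 z -0.0036
[-0.0002  0.0011  0.0004  0.0002 -0.0015 -0.0002]
the job is handed in; nothing more can be done
None
```

The job is handed in, with no verdict shown: by my measurements the 110 mm strip is held flat on the slope with its tip about 28 mm under the lap, centred and square, the lap down, and a push of roughly 9 N.

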